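# Set the stop of a stem-cutting board

### The job

Set the stem-cutting board to its new length. First clear the bed: lay the pruning shears flat in the tool tray and stand the sample jar upright on the floor of the tray too. Then slide the stiff stop without shoving it to one or two centimetres short of the length marker, let go of it for a moment, and finish with small taps until its pointer stands in the marker's notch and never passes out of its far side; leave everything else where it is.

Things in the scene. Friction and masses are not known exactly. Their poses are not given: they have to be found in the camera images.
- board: Stem-cutting board, fixed: flat maple board 190 mm (its x, -90 to 100) by 440 mm (its y, -220 to 220), top (the bed) 22 mm above the bench. Origin on the bench under mid length, z up. Lies crosswise before the robot, turned up to 0.4 rad, +y end to the robot's left. Aluminium end block across that end (y 195 to 220, x -75 to 60, 34 mm above the bed). Inlaid scale near the +x edge.
- stop: Sliding stop: cast block 100 mm along the board, 127 mm across (x -65 to 62), 30 mm high above the bed, 0.5 kg. Slides only along the board's y; about 7 N moves it, and it stays where left. Starts near the -y end, must go 70 to 205 mm toward +y. Axes as the board's; its origin rides with it on the board's middle line, on the bench, 95 mm ahead (+y) of its stop face.
- tap (a point): Middle of the stop's flat rear face (its -y side), the face to push, 100 mm behind the stop face; this face spans 127 mm across the board and heights 22 to 52 mm above the bench; the point is 37 mm above the bench. Axes as the board's.
- pointer (a point): Tip of the stop's pointer: dark tongue 3 mm wide, 4 mm thick, sticking out 18 mm to the board's +x side from the stop's front corner, on the front of a steel foot 24 mm long; the point is 3 mm above the bed. Point at mid width, 98.5 mm ahead (+y) of the rear face, 80 mm to +x of the board's middle line. Axes as the board's.
- marker: Length marker: steel clip 27 mm along the board, 19 mm across, 5 mm high with a small brass screw, fixed on the board's +x edge; a notch 9 mm wide opens to -x toward the pointer's path. Origin: centre of the notch, on the bed. Axes as the board's: the pointer's y in this frame is negative while short, 0 when centred. The pointer passes beside the clip without touching it.
- shears: Closed pruning shears lying flat on the bed across the board, give or take 0.35 rad: 173 mm long, 54 mm wide over the black handles, 17 mm thick, 0.2 kg. Origin: underside, below the middle of the steel pivot block (44 mm long in x, 26 wide in y, 17 high), the place to grip, closing along y. Blades reach x = 73 mm, handles x = -100 mm; z up.
- jar: Clear sample jar with a plain metal lid, 44 mm in diameter, 60 mm high, 90 g, standing on the bed between the shears and the end block; origin at the centre of its underside, z up.
- tray: Grey tool tray, fixed, to the left of the board: 260 mm (its x) by 210 mm (its y), 30 mm high, walls and floor 4 mm thick, open above. Origin: centre of its underside, z up. A pencil lies in it along the +y wall; the rest is free.
- pencil: Bystander: wooden pencil 9 mm thick, 159 mm long over its round ends, lying along the tray's x, about 80 mm to +y from its middle; origin at mid length, on its underside.
- beaker: Bystander: beaker 72 mm in diameter, 85 mm high, on the bench on the robot's side of the board; origin at its underside.
- wash_bottle: Bystander: white bottle 60 mm in diameter, 160 mm high, on the bench beyond the board; origin at its underside.
- spare_jar: Bystander: a second jar like the sample jar, but standing on the bench beyond the board: leave it; origin at its underside.
- loupe: Bystander: aluminium eye loupe 40 mm in diameter, 30 mm high, on the bench on the robot's side of the board; origin at its underside.
- offcut: Bystander: dark wooden block 80 x 45 x 24 mm on the bench off the board's -y end, behind the stop; origin at the centre of its underside.

How it is judged:
On the way, in this order (a step that is already met when the one before it is completed fails the run):
1. the bed is cleared: shears lying in the tray and jar standing in the tray, both let go (x of shears in the frame of tray between -0.125 and 0.125 m and y of shears in the frame of tray between -0.1 and 0.1 m and z of shears in the frame of tray below 0.02 m and linear speed of each of shears, jar below 0.02 m/s and contact force between each of the fingers, the arm and shears below 0.1 N and x of jar in the frame of tray between -0.125 and 0.125 m and y of jar in the frame of tray between -0.1 and 0.1 m and z of jar in the frame of tray below 0.012 m and contact force between each of the fingers, the arm and jar below 0.1 N and angle between jar's own z axis and vertical below 0.15 rad and angle between shears's own z axis and vertical below 0.25 rad), for 0.2 s.
2. the stop waits 5 to 25 mm short of the marker, at rest and untouched (y of pointer in the frame of marker between -0.025 and -0.005 m and linear speed of stop below 0.003 m/s and contact force between each of the fingers, the arm and stop below 0.1 N), for 0.2 s.
At the end, for the whole second after the job is handed in: The pointer stands within 3.5 mm of the centre of the marker's notch, the stop at rest; the shears lie flat (within 0.25 rad) and the jar stands upright (within 0.15 rad) on the tray's floor, at rest and let go (all of step 1 and y of pointer in the frame of marker between -0.0035 and 0.0035 m and linear speed of stop below 0.003 m/s); the robot touches nothing.
It fails at once if the pointer goes more than 5 mm past the centre of the notch (out of its far side) (y of pointer in the frame of marker above 0.005 m).
It fails at once if the stop is shoved faster than 0.25 m/s (linear speed of stop above 0.25 m/s).
It fails at once if the stop is run against the shears or the jar (contact force between stop and shears above 0.5 N or contact force between stop and jar above 0.5 N).
It fails at once if a bystander is shifted by more than 25 mm or knocked over (distance of any of pencil, beaker, wash_bottle, spare_jar, loupe, offcut from where it was at the start of the episode above 0.025 m or angle between any of beaker, wash_bottle, spare_jar, loupe, offcut's own z axis and vertical above 0.6 rad).
It also fails if it takes over 72 s, if anything falls off the work surface, if the arm or the gripper's body presses on something with over 40 N, if the wrist force passes 120 N, or if a joint passes its speed limit or range.

### The arm

A 6-joint arm with a two-finger parallel gripper is mounted at the origin on the work surface. World frame = base frame: x ahead of the robot, y to its left, z up, the work surface at z = 0. Lengths are in m, angles in rad, forces in N, time in s.
With the tool pointing down it reaches from about 0.3 to 0.775 m from the base axis. Payload 14.6 kg.
Tool frame: the origin (TCP) lies at the very end of the fingers, on their centre line; the grasp point (between the pads) lies 19 mm behind it (ctrl.hold_point_z is the distance from the TCP to the grasp point, in m); x points along the fingers, y is the direction in which the jaws open and shut, and the axes are right-handed (so a half turn about x gives the same grasp; the last joint's range is limited). The gripper opens to 94 mm and grips with 3 to 60 N. Pads are 16 mm wide; open, the fingers measure 119 mm over their backs; the gripper's body (75 mm by 177 mm) begins 78 mm behind the grasp point.
Start: joints at [1.053, 0.3, 1.521, -0, 1.321, -0.067], TCP at [0.24, 0.495, 0.205] pointing down, gripper open.
Joint ranges: [-3.03, 3.03], [-0.79, 2.21], [0.23, 2.52], [-1.04, 4.18], [0, 3.07], [-2.55, 2.55]. Speed limits (rad/s): [2.22, 2.22, 2.57, 3.14, 3.14, 3.14].

### API

Orientations are given as [roll, pitch, yaw] about the fixed x, y, z axes, in that order (R = Rz(yaw) Ry(pitch) Rx(roll)).
In Python, from station import get_obs, camera, ticket, ctrl gives the robot as it stands.
- The arm moves only by the tool step_arm, never from a script. Its argument "motion" is a list that holds one entry, the list of rows, each a list of 6 numbers: the shift along the tool's x, y, z in m, then the turn, a rotation vector about the tool's x, y, z in degrees. A call has 1 to 12 rows; each row shifts and turns the commanded pose from where the row before left it, along the tool's axes as they then stand; what a row does not reach is not made up. A row lasts 1/8 s, in which the tool goes at most 62.5 mm and 10.7 degrees, less where a joint would pass 70% of its speed; a pose out of reach is approached as far as the arm can. A call is refused whole if a number of a shift passes 0.0625 or a number of a turn 10.7, either way. A call with a gripper value outside its range is refused whole. "fingers" is the finger opening in m, from 0 to 0.094, set as the call begins (left out, the last holds). The fingers move at their own pace and stop on an object; "squeeze" is the grip in N (left out, the last holds). Time passes only in rows, so rows that do not move let the fingers close. It gives the time, the measured TCP pose, the force and the opening at its end, in the units of the state.
- get_obs(): the state, without advancing time (a new reading comes with each control period).
- camera(name): name is "side" or "top" or "wrist"; returns a dict with "pixels" (384x512x3 uint8, red, green, blue), "fx", "fy", "cx", "cy" (pixels), "extrinsics" (4x4, takes a point from world to camera coordinates); the wrist camera has in their place "T_tool_cam" (4x4, takes a point from camera to tool coordinates, whose origin is the TCP and whose axes are the tool frame's). Camera axes: x right, y up, looking along -z (the intrinsics and any distortion apply to the point x, -y, -z); pixel columns grow to the right and rows downward; lengths in m; the calibration is good to about 2 mm. The wrist camera is an equidistant fisheye: a pixel r from the principal point sees the ray r / f radians off the axis. A picture is of the moment at which its call begins: read the wrist's pose just before it. There is no depth.
- ticket.hand_in(): hands the job in, once; it reports no verdict.
The state is a dict: "time_s": time; "qpos": joint angles; "joint_vel": joint speeds; "tau": joint torques, N m; "ee_pos": TCP position; "eef_rot": TCP orientation; "force": force on the tool from outside, world axes, zero at the start; "moment": the same for the moment, N m; "grip_width": finger opening in m.
Only numpy, scipy, OpenCV 4.12 (cv2) and the standard library are available. Lean on these libraries where they do the work, as an engineer would, in place of code of your own. Each camera call takes 0.05 s, during which the arm holds its last target.

## Working session

There is one attempt and no reset: what is moved stays moved. The work goes in short steps, Python scripts to look and compute and a tool call to move; the robot and the scene stay as the last step left them, time stands still between calls to the robot, and variables do not carry over. Pictures are saved under pics/ and viewed, and the job is handed in when it is done.

Besides the shell and the picture viewer there is one more tool, called after "Call:" in YAML: its name, and indented under it one key for each argument. step_arm: Moves the arm, as the interface text tells. Its arguments: {"type":"object","properties":{"motion":{"type":"array","items":{"type":"array","items":{"type":"array","items":{"type":"number"}}}},"fingers":{"type":"number"},"squeeze":{"type":"number"}},"required":["motion"]}

```bash
ls; mkdir -p pics; cat > h.py <<'E'
import numpy as np, cv2
from scipy.spatial.transform import Rotation as R
from station import get_obs, camera, ticket, ctrl
def save(n,f):
    o=get_obs(); c=camera(n); cv2.imwrite('pics/'+f+'.png',c['pixels'][:,:,::-1]); 
    d={k:np.array(c[k]) for k in c}; d['ee']=o['ee_pos']; d['rot']=o['eef_rot']; np.savez('pics/'+f+'.npz',**d); return c
E
python3 - <<'E'
from h import *
o=get_obs()
for k in o: print(k,np.round(o[k],4))
for n in ['side','top','wrist']:
    c=save(n,n+'0'); print(n,{k:np.round(c[k],4).tolist() for k in c if k!='pixels'}, c.keys())
print(ctrl.hold_point_z)
E
```

```text
pics
time_s 0.0
qpos [ 1.0534  0.3005  1.5215 -0.      1.3207 -0.0666]
joint_vel [ 0.0014 -0.0017 -0.0003 -0.      0.0008 -0.    ]
tau [ 1.50000e-03 -5.31799e+01 -3.52737e+01  7.09000e-02  2.44000e-02
 -1.00000e-04]
ee_pos [0.2395 0.4948 0.2049]
eef_rot [-1.6344  1.5697 -2.0853]
force [ 0.1992  0.122  -0.8747]
moment [-0.0193  0.0185 -0.0199]
grip_width 0.0937
side {'fx': 452.2308, 'fy': 452.2308, 'cx': 259.4824, 'cy': 203.3761, 'extrinsics': [[0.9603, -0.2791, 0.0034, -0.5486], [0.1975, 0.6883, 0.698, -0.1744], [-0.1971, -0.6696, 0.7161, -1.091], [0.0, 0.0, 0.0, 1.0]]} dict_keys(['pixels', 'fx', 'fy', 'cx', 'cy', 'extrinsics'])
top {'fx': 424.8629, 'fy': 424.8629, 'cx': 261.2592, 'cy': 186.1232, 'extrinsics': [[0.0188, -0.9997, -0.0147, 0.0331], [0.9824, 0.0157, 0.1861, -0.5922], [-0.1858, -0.0179, 0.9824, -1.1998], [0.0, 0.0, 0.0, 1.0]]} dict_keys(['pixels', 'fx', 'fy', 'cx', 'cy', 'extrinsics'])
wrist {'fx': 297.3186, 'fy': 297.3186, 'cx': 253.1228, 'cy': 186.9173, 'T_tool_cam': [[0.0001, 0.2646, -0.9644, -0.1792], [1.0, 0.0005, 0.0002, -0.0003], [0.0005, -0.9644, -0.2646, -0.076], [0.0, 0.0, 0.0, 1.0]]} dict_keys(['pixels', 'fx', 'fy', 'cx', 'cy', 'T_tool_cam'])
0.0188
```

View pics/top0.png

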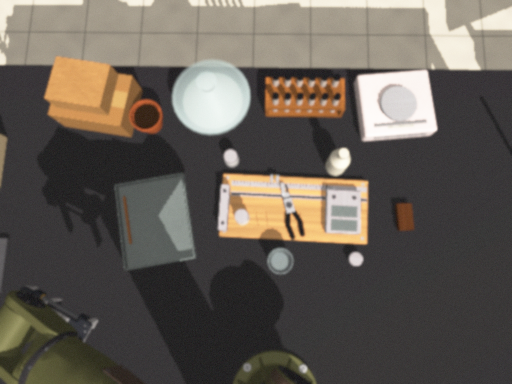

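View pics/side0.png

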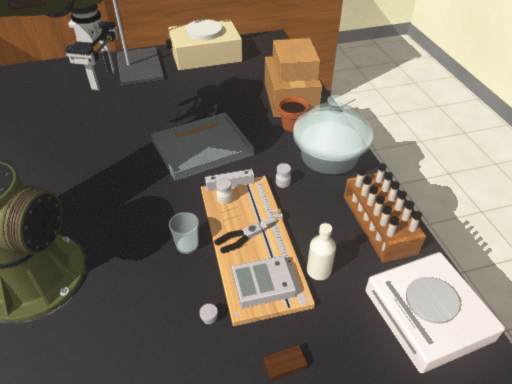

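View pics/wrist0.png

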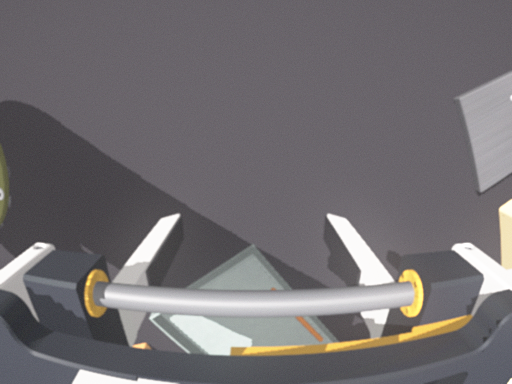

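```bash
python3 - <<'E'
import cv2
a=cv2.imread('pics/top0.png')[165:275,105:375]; cv2.imwrite('pics/top0a.png',cv2.resize(a[:,100:],None,fx=4.6,fy=4.6,interpolation=cv2.INTER_CUBIC))
cv2.imwrite('pics/top0b.png',cv2.resize(a[:,:100],None,fx=5,fy=5,interpolation=cv2.INTER_CUBIC))
a=cv2.imread('pics/side0.png')[155:330,190:320]; cv2.imwrite('pics/side0a.png',cv2.resize(a,None,fx=3.4,fy=3.4,interpolation=cv2.INTER_CUBIC))
E
```

```text
(no output)
```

View pics/top0a.png

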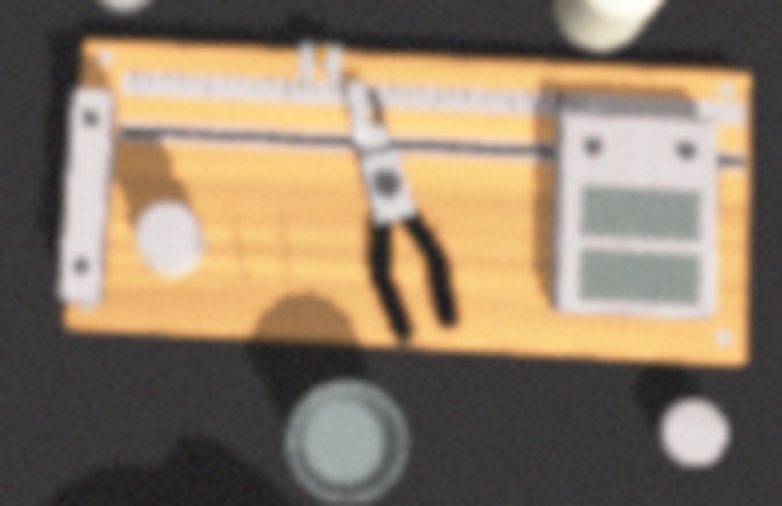

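View pics/top0b.png

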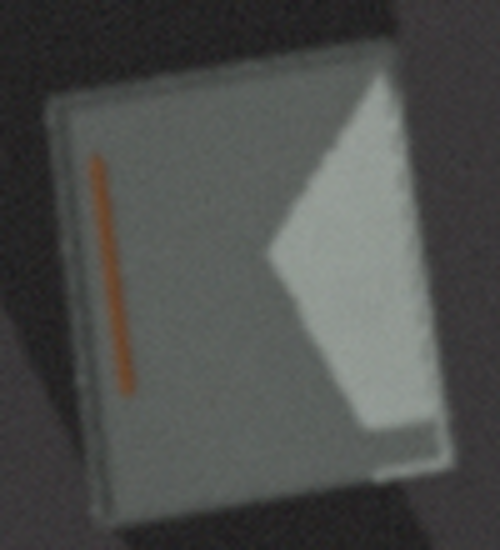

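View pics/side0a.png

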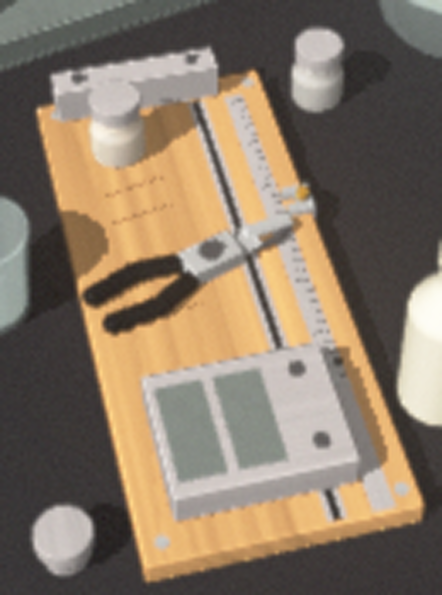

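```bash
cat >> h.py <<'E'
def P(f):
    d=np.load('pics/'+f+'.npz'); E=d['extrinsics']; D=np.diag([1,-1,-1.])
    K=np.array([[d['fx'],0,d['cx']],[0,d['fy'],d['cy']],[0,0,1]],float)
    return K,D@E[:3,:3],D@E[:3,3]
def ray(f,uv):
    if f.startswith('wrist'):
        d=np.load('pics/'+f+'.npz'); p=(np.array(uv,float)-[d['cx'],d['cy']])
        r=np.hypot(*p); th=r/d['fx']; s=np.sin(th)/max(r,1e-9)
        v=np.array([p[0]*s,-p[1]*s,-np.cos(th)]); T=d['T_tool_cam']; Rt=R.from_euler('xyz',d['rot']).as_matrix()
        return Rt@T[:3,3]+d['ee'], Rt@T[:3,:3]@v
    K,r,t=P(f); v=r.T@np.linalg.inv(K)@np.array([*uv,1.]); return -r.T@t, v/np.linalg.norm(v)
def onz(f,uv,z):
    o,v=ray(f,uv); return o+v*(z-o[2])/v[2]
def tri(*fu):
    A=np.zeros((3,3));b=np.zeros(3);L=[]
    for f,uv in fu:
        o,v=ray(f,uv); M=np.eye(3)-np.outer(v,v); A+=M; b+=M@o; L.append((o,M))
    x=np.linalg.solve(A,b); return x, max(np.linalg.norm(M@(x-o)) for o,M in L)
def proj(f,X):
    if f.startswith('wrist'):
        d=np.load('pics/'+f+'.npz'); T=d['T_tool_cam']; Rt=R.from_euler('xyz',d['rot']).as_matrix()
        c=T[:3,:3].T@(Rt.T@(np.array(X)-d['ee'])-T[:3,3]); q=np.array([c[0],-c[1]]); th=np.arctan2(np.hypot(*q),-c[2])
        return q/np.hypot(*q)*th*d['fx']+[d['cx'],d['cy']]
    K,r,t=P(f); q=K@(r@np.array(X)+t); return q[:2]/q[2]
E
python3 - <<'E'
from h import *
t=lambda u,v:('top0',(205+(u+.5)/4.6-.5,165+(v+.5)/4.6-.5))
b=lambda u,v:('top0',(105+(u+.5)/5-.5,165+(v+.5)/5-.5))
s=lambda u,v:('side0',(190+(u+.5)/3.4-.5,155+(v+.5)/3.4-.5))
C=[]
for n,p,q in [('+x+y',(82,40),(258,70)),('+x-y',(750,72),(425,505)),('-x-y',(748,364),(145,568)),('-x+y',(66,330),(38,108)),
  ('pivot',(386,182),(212,248)),('jarlid',(168,238),(112,95)),('marknotch',(320,62),(294,200)),
  ('stopR screw f',(594,146),(297,369)),('stop scr r',(686,150),(321,440)),
  ('loupe',(695,432),(62,535)),('spare',(122,-10),(318,45))]:
    x,e=tri(t(*p),s(*q)); print(n,x.round(4),round(e,4)); C.append(x)
for n,p in [('NE',(390,45)),('NW',(50,98)),('SW',(105,525)),('SE',(450,465))]:
    print(n,onz(*b(*p),.03).round(4))
for p in [(98,155),(127,392)]: print('pencil',onz(*b(*p),.009).round(4))
print('tip',onz(*t(352,85),.03),'pivot',onz(*t(386,182),.039),'handles',onz(*t(405,338),.03),onz(*t(448,322),.03))
# board pose fit from corners
loc=np.array([[.1,.22],[.1,-.22],[-.09,-.22],[-.09,.22]]); W=np.array(C[:4])[:,:2]
W2=np.array([onz(*t(*p),.022) for p in [(82,40),(750,72),(748,364),(66,330)]])[:,:2]
for w in (W,W2):
    lc=loc-loc.mean(0); wc=w-w.mean(0); a=np.arctan2((lc[:,0]*wc[:,1]-lc[:,1]*wc[:,0]).sum(),(lc*wc).sum()); c,s_=np.cos(a),np.sin(a)
    Rm=np.array([[c,-s_],[s_,c]]); o=w.mean(0)-Rm@loc.mean(0); print('board',o,a,'res',(w-(loc@Rm.T+o)).round(4).tolist())
E
```

```text
+x+y [0.636  0.1631 0.0253] 0.0008
+x-y [ 0.6193 -0.2765  0.0291] 0.0005
-x-y [ 0.4307 -0.2702  0.0289] 0.001
-x+y [0.4457 0.1663 0.0274] 0.0021
pivot [ 0.5404 -0.0379  0.0469] 0.0001
jarlid [0.4976 0.0982 0.0903] 0.0007
marknotch [0.62   0.0055 0.0314] 0.0015
stopR screw f [ 0.564  -0.1694  0.059 ] 0.0001
stop scr r [ 0.5622 -0.2278  0.0579] 0.0003
loupe [ 0.386  -0.2347  0.0327] 0.0002
spare [0.6688 0.1325 0.0685] 0.0095
NE [0.6314 0.284  0.03  ]
NW [0.5953 0.4892 0.03  ]
SW [0.3419 0.4357 0.03  ]
SE [0.3802 0.2353 0.03  ]
pencil [0.5641 0.4644 0.009 ]
pencil [0.4202 0.4355 0.009 ]
tip [ 0.60675922 -0.01591305  0.03      ] pivot [ 0.54152749 -0.03822173  0.039     ] handles [ 0.44218215 -0.05149312  0.03      ] [ 0.45287785 -0.07897981  0.03      ]
board [ 0.52791572 -0.05416395] -0.034564735017229585 res [[0.0006, 0.0008], [-0.001, 0.001], [0.0003, 0.0007], [0.0001, -0.0025]]
board [ 0.52780777 -0.05471157] -0.031530048451372396 res [[0.0013, 0.0015], [0.0004, -0.0005], [-0.0009, 0.0], [-0.0008, -0.001]]
```

```bash
cat >> h.py <<'E'
def plan(pos,jawyaw,zsign_near=True,n=None):
    """tool pointing down, tool y (jaws) at world yaw jawyaw (mod pi). prints shift in tool axes and turn"""
    o=get_obs(); Rc=R.from_euler('xyz',o['eef_rot']).as_matrix(); best=None
    for k in (0,np.pi):
        y=np.array([np.cos(jawyaw+k),np.sin(jawyaw+k),0]); x=np.array([0,0,-1.]); M=np.c_[x,y,np.cross(x,y)]
        rv=R.from_matrix(Rc.T@M).as_rotvec(degrees=True)
        if best is None or np.linalg.norm(rv)<np.linalg.norm(best): best=rv
    print('t',round(o['time_s'],2),'q6',o['qpos'][5].round(2),'ee',np.round(o['ee_pos'],4),'shift(tool now)',np.round(Rc.T@(np.array(pos)-o['ee_pos']),4),'turn',best.round(2),'toolY',Rc[:,1].round(3),'toolZ',Rc[:,2].round(3))
E
python3 - <<'E'
from h import *
plan([.541,-.038,.2],.29+np.pi/2)
plan([.541,-.038,.2],.29)
t=lambda u,v:('top0',(205+(u+.5)/4.6-.5,165+(v+.5)/4.6-.5))
for p in [(717,112),(712,318),(560,110),(553,308)]: print(onz(*t(*p),.052).round(4))
E
```

```text
t 0.15 q6 -0.07 ee [0.2395 0.4949 0.205 ] shift(tool now) [ 0.0053 -0.3483  0.5035] turn [-4.244e+01 -2.000e-02  4.000e-02] toolY [ 0.436  0.9   -0.001] toolZ [ 0.9   -0.436 -0.   ]
t 0.15 q6 -0.07 ee [0.2395 0.4949 0.205 ] shift(tool now) [ 0.0053 -0.3483  0.5035] turn [4.756e+01 2.000e-02 5.000e-02] toolY [ 0.436  0.9   -0.001] toolZ [ 0.9   -0.436 -0.   ]
[ 0.5885 -0.2494  0.052 ]
[ 0.4567 -0.243   0.052 ]
[ 0.5882 -0.1489  0.052 ]
[ 0.4612 -0.1433  0.052 ]
```

Call:
step_arm:
  motion:
    - [[0,-0.0348,0.0503,0,0,0],[0,-0.0348,0.0503,0,0,0],[0,-0.0348,0.0503,0,0,0],[0,-0.0348,0.0503,0,0,0],[0,-0.0348,0.0503,0,0,0],[0,-0.0348,0.0503,0,0,0],[0,-0.0348,0.0503,0,0,0],[0,-0.0348,0.0503,0,0,0],[0,-0.0348,0.0503,0,0,0],[0,-0.0348,0.0503,0,0,0],[0,0,0,-10.6,0,0],[0,0,0,-10.6,0,0]]

```text
time_s: 1.65
ee_pos: [0.5407, -0.0381, 0.2049]
eef_rot: [3.068, 1.57, 2.992]
force: [0.2, 0.3, 0.1]
grip_width: 0.0938
```

Call:
step_arm:
  motion:
    - [[0,0,0,-10.6,0,0],[0,0,0,-10.6,0,0],[0,0,0,0,0,0]]
  fingers: 0.06

```text
time_s: 2.02
ee_pos: [0.5407, -0.0373, 0.2052]
eef_rot: [2.757, 1.57, 3.045]
force: [-0.5, -0.2, 0.2]
grip_width: 0.067
```

```bash
python3 - <<'E'
from h import *
save('wrist','wrist1'); o=get_obs()
plan([.541,-.038,.2],.29+np.pi/2)
print(proj('wrist1',[.541,-.038,.039]))
a=cv2.imread('pics/wrist1.png'); cv2.imwrite('pics/wrist1b.png',cv2.resize(a,None,fx=1.5,fy=1.5,interpolation=cv2.INTER_CUBIC))
E
```

```text
t 2.08 q6 -1.99 ee [ 0.5407 -0.0373  0.2053] shift(tool now) [ 0.0053 -0.0007  0.0001] turn [-0.29 -0.02 -0.01] toolY [-0.281  0.96   0.   ] toolZ [ 0.96   0.281 -0.   ]
[253.21269548 172.26022896]
```

View pics/wrist1b.png

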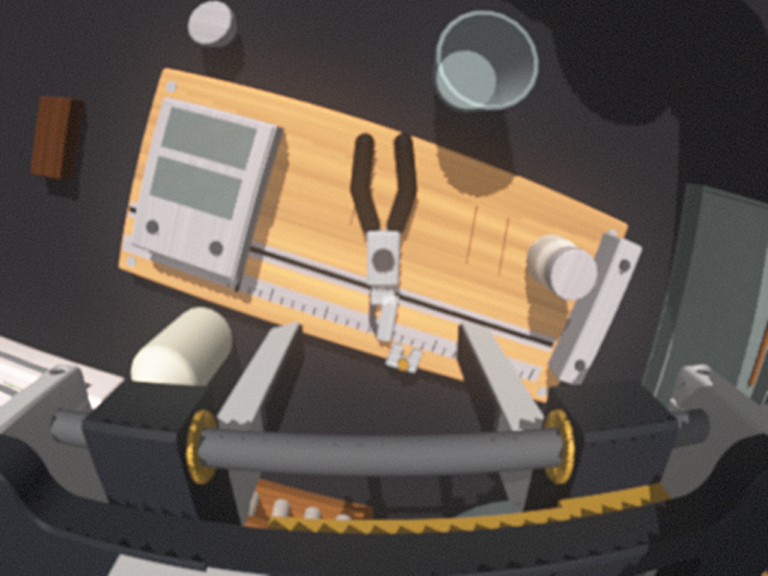

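```bash
python3 - <<'E'
from h import *
t=lambda u,v:('top0',(205+(u+.5)/4.6-.5,165+(v+.5)/4.6-.5))
s=lambda u,v:('side0',(190+(u+.5)/3.4-.5,155+(v+.5)/3.4-.5))
w=lambda u,v:('wrist1',((u+.5)/1.5-.5,(v+.5)/1.5-.5))
for n,a,b,c in [('pivot',(386,182),(212,248),(383,260)),('lid',(168,238),(112,95),(574,274)),('notch',(320,62),(294,200),(404,350)),('screwf',(594,146),(297,369),(217,248)),('screwr',(686,150),(321,440),(153,227))]:
    print(n,*[np.round(x,4) for x in tri(t(*a),w(*c))],*[np.round(x,4) for x in tri(s(*b),w(*c))])
print(onz(*w(383,260),.039),onz(*w(574,274),.082),onz(*w(404,352),.024))
E
```

```text
pivot [ 0.5383 -0.037   0.0564] 0.0007 [ 0.5406 -0.0358  0.0445] 0.0004
lid [0.4988 0.0985 0.0873] 0.0016 [0.4989 0.0961 0.0923] 0.0009
notch [0.6235 0.0069 0.0133] 0.0025 [0.617  0.006  0.0296] 0.002
screwf [ 0.5691 -0.1718  0.0362] 0.0018 [ 0.5656 -0.1653  0.0532] 0.0
screwr [ 0.5657 -0.2305  0.0434] 0.0009 [ 0.5633 -0.225   0.0536] 0.0003
[ 0.54140023 -0.03545553  0.039     ] [0.50097178 0.10144423 0.082     ] [0.61908724 0.00721073 0.024     ]
```

Call:
step_arm:
  motion:
    - [[0.055,0.001,0,0,0,0],[0.055,0,0,0,0,0],[0.04,0,0,0,0,0],[0,0,0,0,0,0]]

```text
time_s: 2.58
ee_pos: [0.539, -0.0362, 0.0533]
eef_rot: [2.721, 1.566, 3.007]
force: [0.0, -0.8, 1.1]
grip_width: 0.0601
```

```bash
python3 - <<'E'
from h import *
save('wrist','wrist2'); o=get_obs()
plan([.541,-.036,.2],.29+np.pi/2); print(o['force'])
a=cv2.imread('pics/wrist2.png'); cv2.imwrite('pics/wrist2b.png',cv2.resize(a,None,fx=1.5,fy=1.5,interpolation=cv2.INTER_CUBIC))
E
```

```text
t 2.62 q6 -1.99 ee [ 0.5403 -0.0364  0.0555] shift(tool now) [-0.1445  0.0002  0.0006] turn [-0.2  -0.08 -0.03] toolY [-0.283  0.959  0.001] toolZ [ 0.959  0.283 -0.001]
[ 0.6287682  -0.02285596  0.72040021]
```

View pics/wrist2b.png

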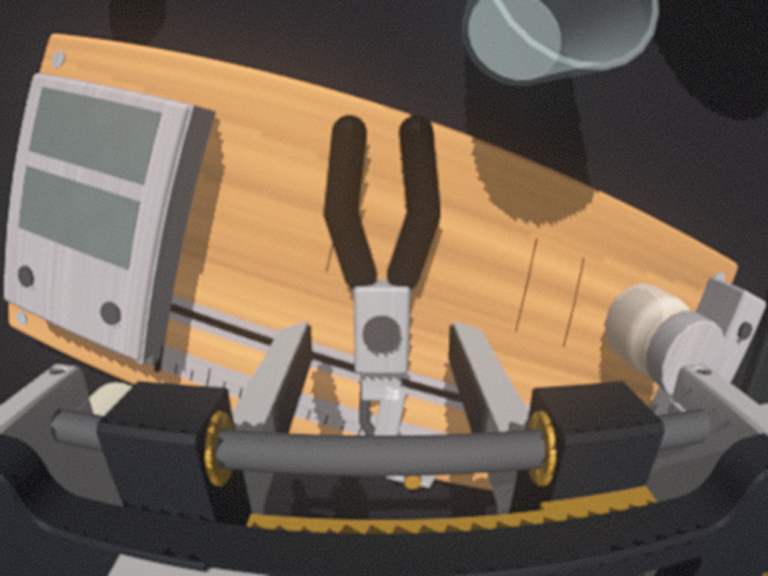

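Call:
step_arm:
  motion:
    - [[0.015,0,0,0,0,0],[0.012,0,0,0,0,0],[0.002,0,0,0,0,0],[0,0,0,0,0,0]]

```text
time_s: 3.12
ee_pos: [0.5406, -0.0364, 0.0266]
eef_rot: [-0.291, 1.571, -0.002]
force: [-0.3, 0.5, 0.5]
grip_width: 0.0603
```

Call:
step_arm:
  motion:
    - [[0,0,0,0,0,0],[0,0,0,0,0,0],[0,0,0,0,0,0],[0,0,0,0,0,0],[0,0,0,0,0,0]]
  fingers: 0
  squeeze: 30

```text
time_s: 3.75
ee_pos: [0.5405, -0.0363, 0.0266]
eef_rot: [0.204, 1.571, 0.494]
force: [0.3, 1.0, 1.5]
grip_width: 0.0257
```

Gripped at 25.7 mm (26 expected). Lift straight up, then check the lift.

Call:
step_arm:
  motion:
    - [[-0.01,0,0,0,0,0],[-0.04,0,0,0,0,0],[-0.04,0,0,0,0,0],[-0.03,0,0,0,0,0],[-0.02,0,0,0,0,0],[0,0,0,0,0,0]]

```text
time_s: 4.5
ee_pos: [0.5409, -0.0365, 0.1679]
eef_rot: [-0.464, 1.568, -0.175]
force: [-0.6, -0.2, -2.6]
grip_width: 0.0255
```

```bash
python3 - <<'E'
from h import *
save('wrist','wrist3'); save('top','top3'); o=get_obs()
T=np.array([.487,.361]);a=.2
p=T+np.array([[np.cos(a),-np.sin(a)],[np.sin(a),np.cos(a)]])@[.013,.012]; print(p)
plan([*p,.165],a+np.pi/2); print(o['force'],o['grip_width'])
A=cv2.imread('pics/wrist3.png'); cv2.imwrite('pics/wrist3b.png',cv2.resize(A,None,fx=1.5,fy=1.5,interpolation=cv2.INTER_CUBIC))
E
```

```text
[0.49735683 0.3753435 ]
t 4.6 q6 -1.99 ee [ 0.5401 -0.0363  0.1658] shift(tool now) [0.0008 0.4068 0.0765] turn [ 5.11 -0.05 -0.02] toolY [-0.285  0.958  0.   ] toolZ [ 0.958  0.285 -0.001]
[-0.44318412 -0.82617578 -3.68751753] 0.02578745041313253
```

View pics/wrist3b.png

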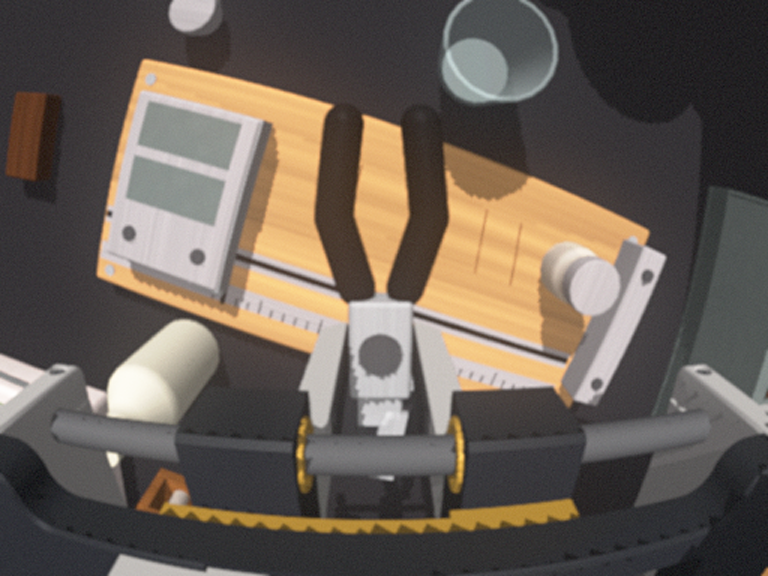

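View pics/top3.png

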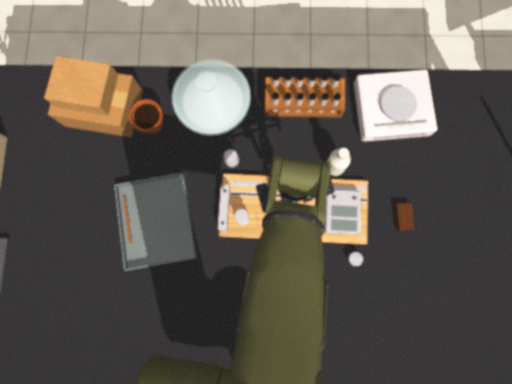

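Call:
step_arm:
  motion:
    - [[0,0.025,0.0047,0,0,0],[0,0.045,0.0085,0,0,0],[0,0.045,0.0085,0,0,0],[0,0.045,0.0085,0,0,0],[0,0.045,0.0085,0,0,0],[0,0.045,0.0085,0,0,0],[0,0.045,0.0085,0,0,0],[0,0.045,0.0085,0,0,0],[0,0.045,0.0085,0,0,0],[0,0.022,0.004,0,0,0],[0,0,0,5,0,0],[0,0,0,0,0,0]]

```text
time_s: 6.1
ee_pos: [0.4978, 0.3751, 0.1655]
eef_rot: [-2.644, 1.569, -2.441]
force: [-0.2, -0.2, -3.1]
grip_width: 0.0259
```

```bash
python3 - <<'E'
from h import *
save('wrist','wrist4'); o=get_obs()
plan([.4974,.3753,.165],.2+np.pi/2); print(o['force'],o['grip_width'])
A=cv2.imread('pics/wrist4.png'); cv2.imwrite('pics/wrist4b.png',cv2.resize(A,None,fx=1.5,fy=1.5,interpolation=cv2.INTER_CUBIC))
E
```

```text
t 6.15 q6 -1.19 ee [0.498  0.375  0.1658] shift(tool now) [ 0.0008  0.0004 -0.0005] turn [ 0.18 -0.06  0.03] toolY [-0.202  0.979 -0.001] toolZ [ 0.979  0.202 -0.001]
[-0.12201296 -1.22298304 -1.76013155] 0.025659407014070077
```

View pics/wrist4b.png

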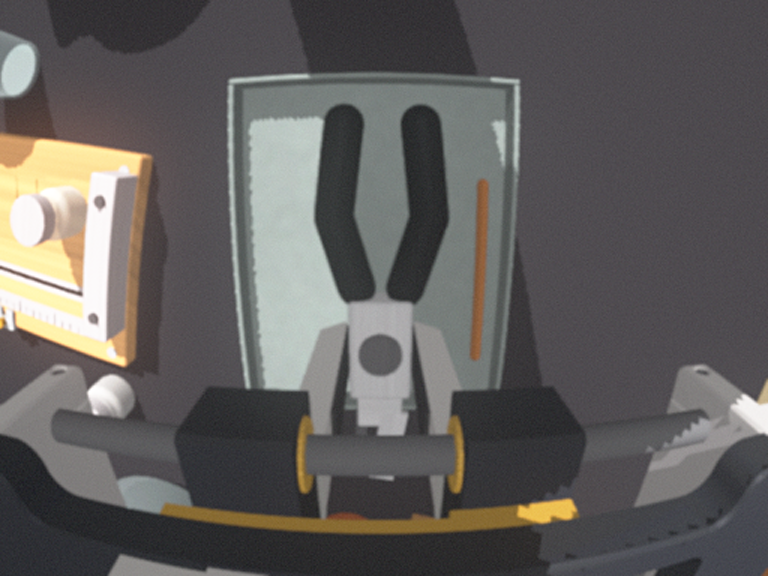

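Call:
step_arm:
  motion:
    - [[0.03,0,0,0,0,0],[0.04,0,0,0,0,0],[0.035,0,0,0,0,0],[0.025,0,0,0,0,0],[0.015,0,0,0,0,0],[0.007,0,0,0,0,0],[0.003,0,0,0,0,0],[0,0,0,0,0,0]]

```text
time_s: 7.15
ee_pos: [0.4982, 0.3757, 0.012]
eef_rot: [0.382, 1.57, 0.584]
force: [0.2, 0.7, -2.5]
grip_width: 0.0256
```

Call:
step_arm:
  motion:
    - [[0.0015,0,0,0,0,0],[0.001,0,0,0,0,0],[0,0,0,0,0,0]]

```text
time_s: 7.52
ee_pos: [0.4979, 0.3756, 0.009]
eef_rot: [1.448, 1.571, 1.651]
force: [0.7, -0.1, -2.2]
grip_width: 0.0257
```

Call:
step_arm:
  motion:
    - [[0,0,0,0,0,0],[0,0,0,0,0,0],[0,0,0,0,0,0]]
  fingers: 0.05

```text
time_s: 7.9
ee_pos: [0.498, 0.3756, 0.0091]
eef_rot: [0.444, 1.57, 0.646]
force: [-0.9, -0.4, -0.2]
grip_width: 0.0494
```

Call:
step_arm:
  motion:
    - [[-0.01,0,0,0,0,0],[-0.03,0,0,0,0,0],[-0.05,0,0,0,0,0],[-0.05,0,0,0,0,0],[-0.03,0,0,0,0,0]]

```text
time_s: 8.52
ee_pos: [0.4983, 0.3759, 0.1827]
eef_rot: [0.384, 1.567, 0.586]
force: [0.3, 0.1, -0.5]
grip_width: 0.0496
```

```bash
python3 - <<'E'
from h import *
save('wrist','wrist5'); o=get_obs()
plan([.498,.100,.18],-.033); print(o['force'],o['grip_width'])
A=cv2.imread('pics/wrist5.png'); cv2.imwrite('pics/wrist5b.png',cv2.resize(A,None,fx=1.5,fy=1.5,interpolation=cv2.INTER_CUBIC))
E
```

```text
t 8.57 q6 -1.19 ee [0.4991 0.3765 0.1861] shift(tool now) [ 0.0049 -0.2706 -0.0566] turn [-76.53   0.47   0.13] toolY [-0.201  0.98   0.003] toolZ [0.98  0.201 0.007]
[0.22907175 0.64606848 2.99311862] 0.04986160097857118
```

View pics/wrist5b.png

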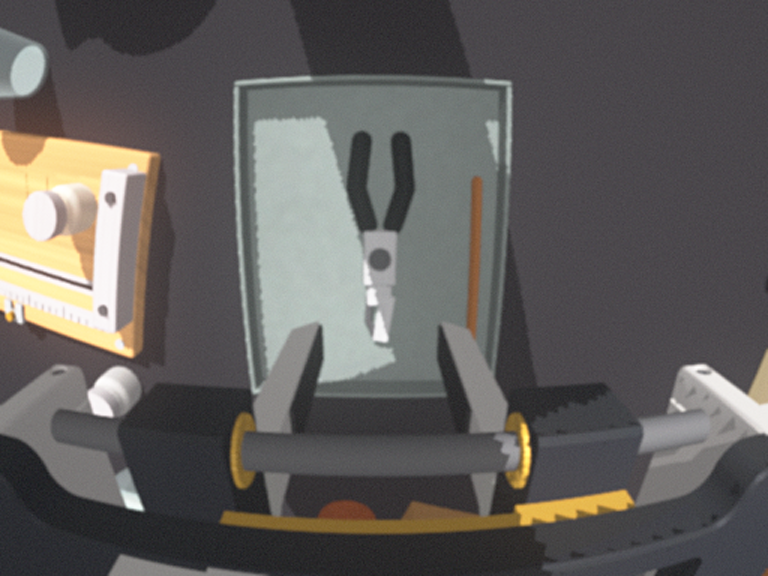

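Call:
step_arm:
  motion:
    - [[0,-0.045,-0.0095,0,0,0],[0,-0.045,-0.0095,0,0,0],[0,-0.045,-0.0095,0,0,0],[0,-0.045,-0.0095,0,0,0],[0,-0.045,-0.0095,0,0,0],[0,-0.045,-0.0095,0,0,0],[0,0,0,10.5,0,0],[0,0,0,10.5,0,0],[0,0,0,10.5,0,0],[0,0,0,10.5,0,0],[0,0,0,10.5,0,0]]
  fingers: 0.075

```text
time_s: 9.95
ee_pos: [0.4962, 0.0996, 0.1793]
eef_rot: [0.892, 1.57, 0.172]
force: [-0.2, 0.3, -0.5]
grip_width: 0.0753
```

Call:
step_arm:
  motion:
    - [[0,0,0,10.5,0,0],[0,0,0,10.5,0,0],[0,0,0,10.5,0,0],[0,0,0,10.5,0,0],[0,0,0,9,0,0],[0,0,0,0,0,0]]

```text
time_s: 10.7
ee_pos: [0.4962, 0.0996, 0.1792]
eef_rot: [1.719, 1.57, 0.116]
force: [0.2, 0.3, 0.1]
grip_width: 0.0751
```

```bash
python3 - <<'E'
from h import *
save('wrist','wrist6'); o=get_obs()
plan([.498,.100,.18],-.033); print(o['force'],o['grip_width'])
A=cv2.imread('pics/wrist6.png'); cv2.imwrite('pics/wrist6b.png',cv2.resize(A,None,fx=1.5,fy=1.5,interpolation=cv2.INTER_CUBIC))
E
```

```text
t 10.75 q6 0.16 ee [0.4962 0.0996 0.1792] shift(tool now) [-0.0008  0.0018 -0.0004] turn [ 0.16 -0.   -0.02] toolY [ 1.   -0.03  0.  ] toolZ [-0.03 -1.   -0.  ]
[ 0.37808691  0.61791174 -0.50146987] 0.07517488896245189
```

View pics/wrist6b.png

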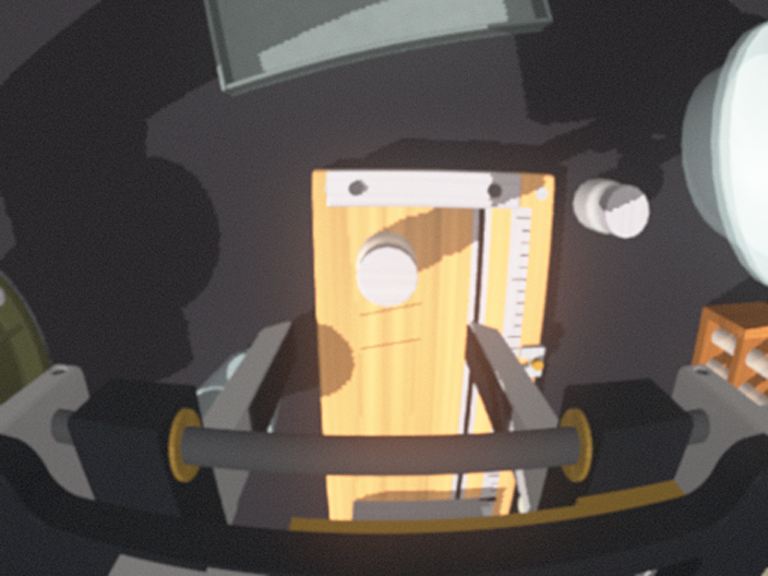

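```bash
python3 - <<'E'
from h import *
w1=lambda u,v:('wrist1',((u+.5)/1.5-.5,(v+.5)/1.5-.5))
w6=lambda u,v:('wrist6',((u+.5)/1.5-.5,(v+.5)/1.5-.5))
print(onz(*w6(387,275),.082), tri(w1(574,274),w6(387,275)),tri(w1(574,274),w6(387,275),('top0',(205+168.5/4.6-.5,165+238.5/4.6-.5))))
for c in [(.498,.1,.082),(.4985,.0985,.082)]: print(proj('wrist6',c)*1.5)
plan([.498,.100,.18],-.033)
E
```

```text
[0.50153584 0.10365604 0.082     ] (array([0.5014207 , 0.10293666, 0.07917463]), np.float64(0.00013834794263360605)) (array([0.50035031, 0.10149067, 0.0789664 ]), np.float64(0.0032588295236154674))
[381.41688553 280.42720113]
[382.26821738 282.64840691]
t 10.75 q6 0.16 ee [0.4962 0.0996 0.1792] shift(tool now) [-0.0008  0.0018 -0.0004] turn [ 0.16 -0.   -0.02] toolY [ 1.   -0.03  0.  ] toolZ [-0.03 -1.   -0.  ]
```

Call:
step_arm:
  motion:
    - [[0,0.005,-0.0035,0,0,0],[0.03,0,0,0,0,0],[0.045,0,0,0,0,0],[0.035,0,0,0,0,0],[0.025,0,0,0,0,0],[0.008,0,0,0,0,0],[0,0,0,0,0,0]]

```text
time_s: 11.62
ee_pos: [0.5016, 0.1031, 0.0362]
eef_rot: [-1.554, 1.571, 3.125]
force: [0.8, -0.4, 0.1]
grip_width: 0.075
```

Call:
step_arm:
  motion:
    - [[0,0,0,0,0,0],[0,0,0,0,0,0],[0,0,0,0,0,0],[0,0,0,0,0,0],[0,0,0,0,0,0],[0,0,0,0,0,0]]
  fingers: 0
  squeeze: 15

```text
time_s: 12.38
ee_pos: [0.5015, 0.103, 0.0363]
eef_rot: [1.774, 1.57, 0.17]
force: [-2.1, -0.1, 5.9]
grip_width: 0.0436
```

```bash
python3 - <<'E'
from h import *
save('wrist','wrist7'); o=get_obs()
plan([.498,.100,.18],-.033); print(o['force'],o['grip_width'])
A=cv2.imread('pics/wrist7.png'); cv2.imwrite('pics/wrist7b.png',cv2.resize(A,None,fx=1.5,fy=1.5,interpolation=cv2.INTER_CUBIC))
E
```

```text
t 12.43 q6 0.16 ee [0.5015 0.103  0.0363] shift(tool now) [-0.1437 -0.0033  0.0031] turn [-0.04 -0.   -0.02] toolY [ 0.999 -0.034  0.   ] toolZ [-0.034 -0.999 -0.   ]
[-1.86321115 -1.06225154  5.15037898] 0.04365163241384796
```

View pics/wrist7b.png

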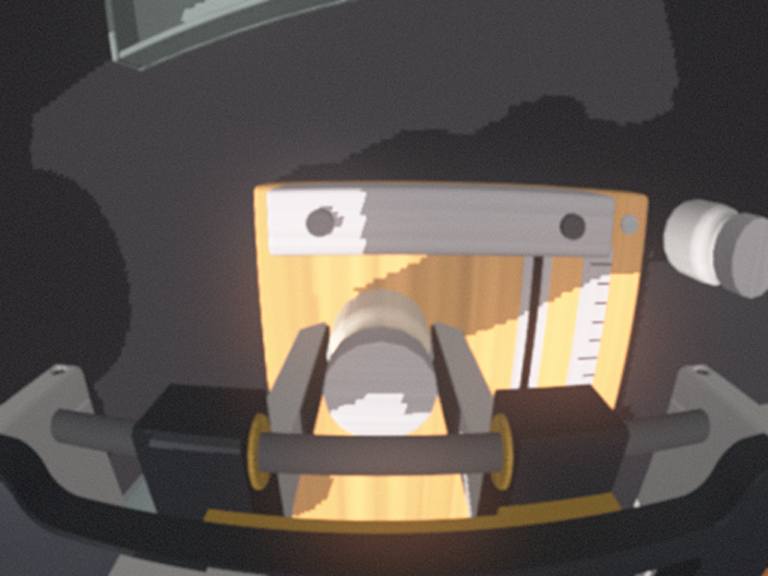

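Call:
step_arm:
  motion:
    - [[-0.01,0,0,0,0,0],[-0.03,0,0,0,0,0],[-0.04,0,0,0,0,0],[-0.025,0,0,0,0,0],[-0.01,0,0,0,0,0],[0,0,0,0,0,0]]

```text
time_s: 13.18
ee_pos: [0.5013, 0.103, 0.1509]
eef_rot: [1.674, 1.571, 0.07]
force: [-0.1, 0.5, -1.5]
grip_width: 0.0435
```

```bash
python3 - <<'E'
from h import *
o=get_obs(); plan([.4985,.304,.15],.2); print(o['force'],o['grip_width'])
E
```

```text
t 13.18 q6 0.16 ee [0.5013 0.103  0.1509] shift(tool now) [ 0.0009 -0.0096 -0.2008] turn [-13.39   0.    -0.02] toolY [ 0.999 -0.034  0.   ] toolZ [-0.034 -0.999 -0.   ]
[-0.11627645  0.45083066 -1.48213964] 0.04348661154369769
```

Call:
step_arm:
  motion:
    - [[0,-0.0006,-0.02,0,0,0],[0,-0.002,-0.04,0,0,0],[0,-0.002,-0.04,0,0,0],[0,-0.002,-0.04,0,0,0],[0,-0.002,-0.04,0,0,0],[0,-0.001,-0.021,0,0,0],[0,0,0,-6.7,0,0],[0,0,0,-6.7,0,0],[0,0,0,0,0,0]]

```text
time_s: 14.3
ee_pos: [0.4985, 0.3037, 0.1502]
eef_rot: [-1.23, 1.57, -2.602]
force: [0.1, 0.0, -0.6]
grip_width: 0.0437
```

```bash
python3 - <<'E'
from h import *
save('wrist','wrist8'); o=get_obs(); plan([.4985,.304,.018],.2); print(o['force'],o['grip_width'])
A=cv2.imread('pics/wrist8.png'); cv2.imwrite('pics/wrist8b.png',cv2.resize(A,None,fx=1.5,fy=1.5,interpolation=cv2.INTER_CUBIC))
E
```

```text
t 14.35 q6 0.29 ee [0.4985 0.3037 0.1504] shift(tool now) [ 0.1324  0.0002 -0.0003] turn [-0.16  0.02  0.05] toolY [ 0.981  0.196 -0.001] toolZ [ 0.196 -0.981  0.   ]
[ 0.42251998 -1.12342339 -1.28257517] 0.04313821713550536
```

View pics/wrist8b.png

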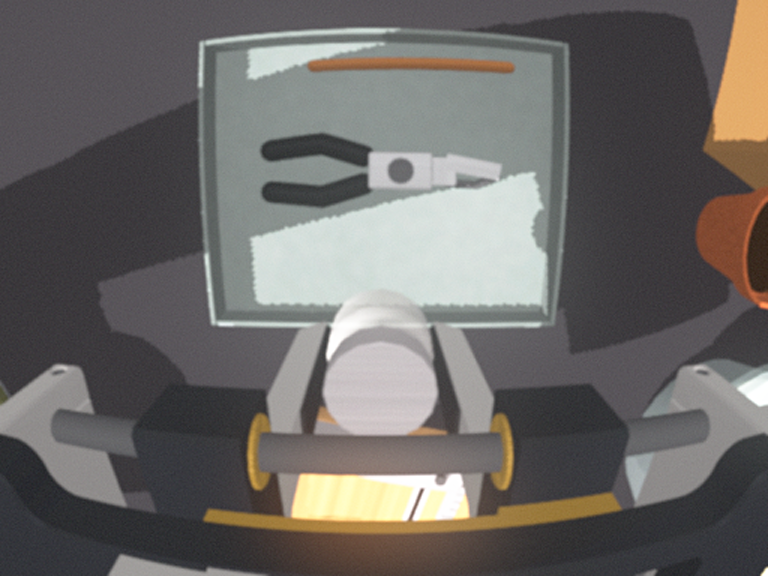

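```bash
python3 - <<'E'
from h import *
for d in [(0,0),(0,-.105+.004),(.13,0)]:
    a=.2; c=np.array([.487,.361])+np.array([[np.cos(a),-np.sin(a)],[np.sin(a),np.cos(a)]])@d
    print(d,proj('wrist8',[*c,.004])*1.5,proj('wrist8',[*c,.03])*1.5)
print(proj('wrist8',[.4985,.3037,.004])*1.5)
E
```

```text
(0, 0) [379.35077404 185.07977699] [379.27037131 187.19042608]
(0, -0.10099999999999999) [379.55240266 316.83032109] [379.49447978 329.17757332]
(0.13, 0) [550.01756205 189.49609531] [563.12442079 192.22340225]
[379.31842281 263.35460939]
```

Call:
step_arm:
  motion:
    - [[0.03,0,0,0,0,0],[0.035,0,0,0,0,0],[0.03,0,0,0,0,0],[0.02,0,0,0,0,0],[0.01,0,0,0,0,0],[0.005,0,0,0,0,0],[0,0,0,0,0,0]]

```text
time_s: 15.22
ee_pos: [0.4987, 0.3042, 0.0213]
eef_rot: [1.756, 1.57, 0.385]
force: [0.6, -0.7, -0.6]
grip_width: 0.0433
```

Call:
step_arm:
  motion:
    - [[0.0015,0,0,0,0,0],[0.001,0,0,0,0,0],[0,0,0,0,0,0]]

```text
time_s: 15.6
ee_pos: [0.4985, 0.3042, 0.0186]
eef_rot: [1.86, 1.571, 0.489]
force: [0.3, 0.3, -0.3]
grip_width: 0.0432
```

Call:
step_arm:
  motion:
    - [[0,0,0,0,0,0],[0,0,0,0,0,0],[0,0,0,0,0,0],[0,0,0,0,0,0]]
  fingers: 0.07

```text
time_s: 16.1
ee_pos: [0.4985, 0.3042, 0.0185]
eef_rot: [-2.49, 1.571, 2.422]
force: [0.5, -0.0, 0.1]
grip_width: 0.0703
```

Call:
step_arm:
  motion:
    - [[-0.01,0,0,0,0,0],[-0.03,0,0,0,0,0],[-0.05,0,0,0,0,0],[-0.05,0,0,0,0,0],[-0.05,0,0,0,0,0],[0,0,0,0,0,0]]

```text
time_s: 16.85
ee_pos: [0.4997, 0.3048, 0.2133]
eef_rot: [1.856, 1.563, 0.485]
force: [0.2, 0.1, -0.6]
grip_width: 0.0699
```

```bash
python3 - <<'E'
from h import *
save('wrist','wrist9');save('side','side9'); o=get_obs(); plan([.53,-.31,.2],-.033+np.pi/2); print(o['force'],o['grip_width'])
A=cv2.imread('pics/wrist9.png'); cv2.imwrite('pics/wrist9b.png',cv2.resize(A,None,fx=1.5,fy=1.5,interpolation=cv2.INTER_CUBIC))
E
```

```text
t 16.95 q6 0.28 ee [0.4984 0.3041 0.2087] shift(tool now) [ 0.0086 -0.0911  0.6081] turn [-7.664e+01  1.000e-02 -3.000e-02] toolY [0.98  0.199 0.001] toolZ [ 0.199 -0.98  -0.   ]
[-0.3395951  -0.47947566 -0.86284988] 0.0699172009274238
```

View pics/wrist9b.png

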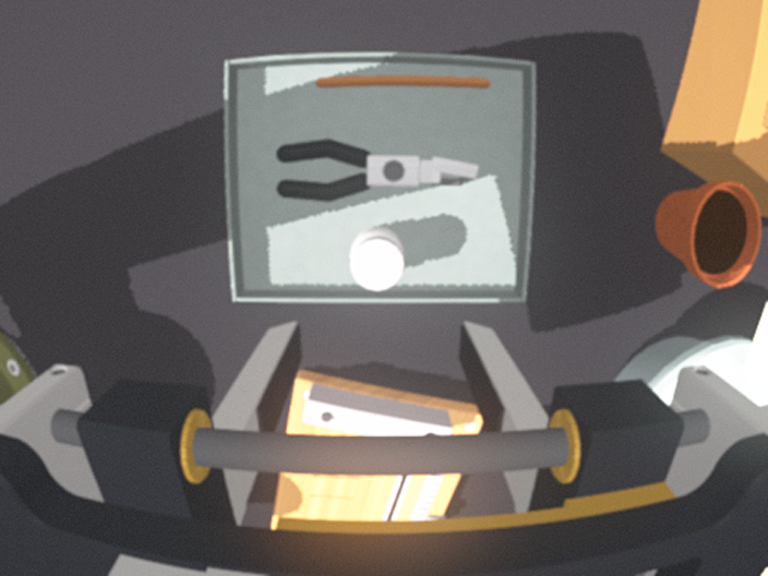

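View pics/side9.png

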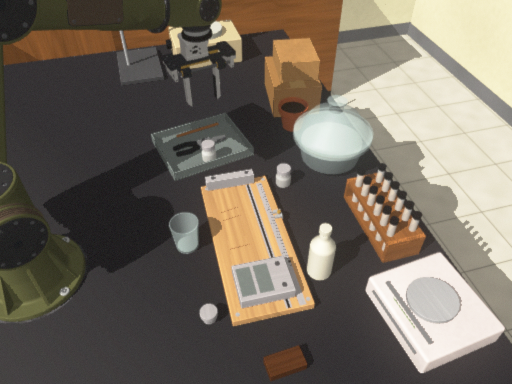

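```bash
python3 - <<'E'
from h import *
plan([.51,-.289,.2],-.033)
print('bottle base',onz('side0',(320,268),0), onz('top0',(205+600/4.6,165+48/4.6),0),onz('top0',(342,155),.16))
print('offcut',onz('side0',(285,358),.024))
E
```

```text
t 16.95 q6 0.28 ee [0.4984 0.3041 0.2087] shift(tool now) [ 0.0086 -0.1066  0.5836] turn [ 1.336e+01 -1.000e-02 -3.000e-02] toolY [0.98  0.199 0.001] toolZ [ 0.199 -0.98  -0.   ]
bottle base [ 0.67622499 -0.17106287  0.        ] [ 0.63949134 -0.18454295  0.        ] [ 0.66206453 -0.17774284  0.16      ]
offcut [ 0.51576692 -0.37734483  0.024     ]
```

Call:
step_arm:
  motion:
    - [[0,-0.0097,0.053,0,0,0],[0,-0.0097,0.053,0,0,0],[0,-0.0097,0.053,0,0,0],[0,-0.0097,0.053,0,0,0],[0,-0.0097,0.053,0,0,0],[0,-0.0097,0.053,0,0,0],[0,-0.0097,0.053,0,0,0],[0,-0.0097,0.053,0,0,0],[0,-0.0097,0.053,0,0,0],[0,-0.0097,0.053,0,0,0],[0,-0.0097,0.053,0,0,0],[0,0,0,6.7,0,0]]
  fingers: 0

```text
time_s: 18.45
ee_pos: [0.5087, -0.2912, 0.2063]
eef_rot: [-2.141, 1.568, 2.649]
force: [0.2, 0.8, 0.4]
grip_width: 0.0005
```

Call:
step_arm:
  motion:
    - [[0,0,0,6.7,0,0],[0,0,0,0,0,0],[0,0,0,0,0,0]]

```text
time_s: 18.82
ee_pos: [0.5097, -0.2882, 0.2078]
eef_rot: [-2.087, 1.57, 2.594]
force: [1.1, 0.0, -0.3]
grip_width: 0.0001
```

```bash
python3 - <<'E'
from h import *
save('wrist','wrist10'); o=get_obs(); plan([.51,-.289,.2],-.033); print(o['force'],o['grip_width'])
A=cv2.imread('pics/wrist10.png'); cv2.imwrite('pics/wrist10b.png',cv2.resize(A,None,fx=1.5,fy=1.5,interpolation=cv2.INTER_CUBIC))
E
```

```text
t 18.88 q6 -0.55 ee [ 0.5098 -0.2882  0.208 ] shift(tool now) [0.008  0.0002 0.0008] turn [ 0.1  -0.02  0.04] toolY [ 1.    -0.031 -0.001] toolZ [-0.031 -1.    -0.   ]
[ 0.01974875  0.44882702 -0.02900804] 8.227872293020092e-05
```

View pics/wrist10b.png

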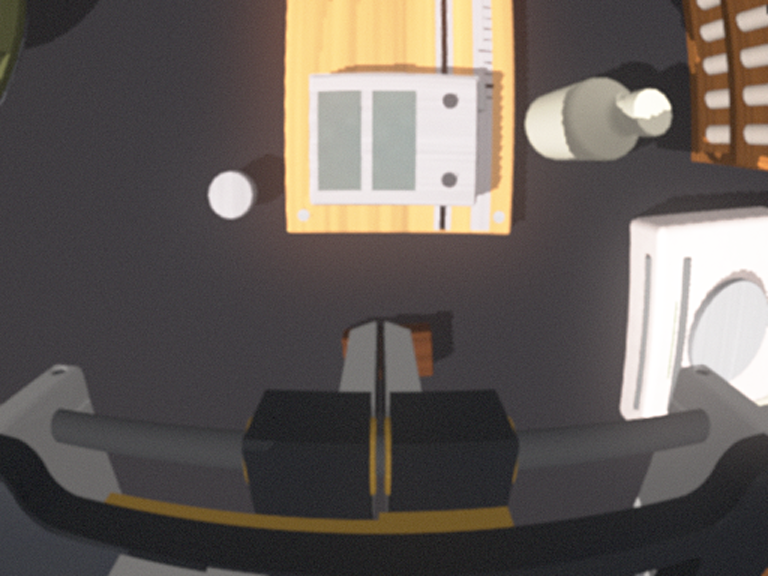

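```bash
cat >> h.py <<'E'
A_=-.033; O_=np.array([.5279,-.0545]); RB=np.array([[np.cos(A_),-np.sin(A_)],[np.sin(A_),np.cos(A_)]])
def bl(p): return np.r_[RB.T@(np.array(p)[:2]-O_),p[2:]].round(4)
def bw(p): return np.r_[O_+RB@np.array(p)[:2],p[2:]]
E
python3 - <<'E'
from h import *
w=lambda n:(lambda u,v:('wrist%d'%n,((u+.5)/1.5-.5,(v+.5)/1.5-.5)))
w1,w6,w10=w(1),w(6),w(10)
print('corners -y',bl(onz(*w10(288,233),.022)),bl(onz(*w10(511,233),.022)))
print('stop rear',bl(onz(*w10(311,203),.052)),bl(onz(*w10(477,205),.052)),'front',bl(onz(*w10(312,75),.052)),bl(onz(*w10(476,75),.052)))
print('+y corners',bl(onz(*w6(313,171),.022)),bl(onz(*w6(554,174),.022)))
print('notch w1',bl(onz(*w1(404,352),.024)))
print('screws w10',bl(tri(w1(217,248),w10(450,101))[0]),bl(tri(w1(153,227),w10(449,180))[0]))
E
python3 - <<'E'
import cv2
A=cv2.imread('pics/wrist6.png'); cv2.imwrite('pics/w6c.png',cv2.resize(A[210:280,310:400],None,fx=7,fy=7,interpolation=cv2.INTER_CUBIC))
E
```

```text
corners -y [-0.0872 -0.2166  0.022 ] [ 0.1016 -0.2156  0.022 ]
stop rear [-0.0622 -0.1889  0.052 ] [ 0.064  -0.1897  0.052 ] front [-0.0608 -0.091   0.052 ] [ 0.0619 -0.0897  0.052 ]
+y corners [-0.0864  0.2225  0.022 ] [0.1008 0.2239 0.022 ]
notch w1 [0.0891 0.0647 0.024 ]
screws w10 [ 0.0424 -0.1107  0.0494] [ 0.0423 -0.1712  0.0497]
```

View pics/w6c.png

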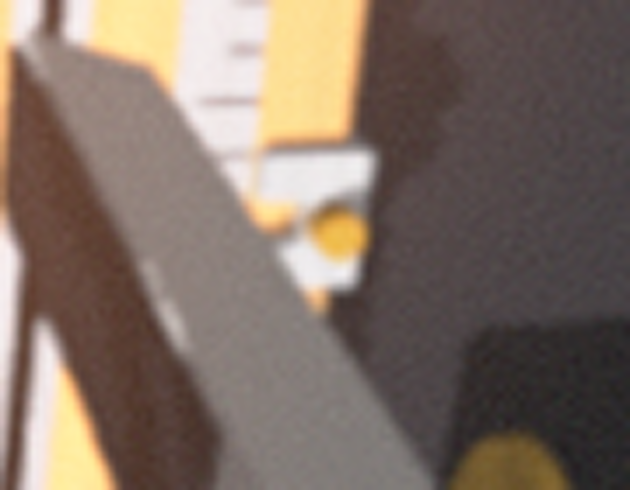

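Call:
step_arm:
  motion:
    - [[0.04,0,0,0,0,0],[0.05,0,0,0,0,0],[0.05,0,0,0,0,0],[0.03,0,0,0,0,0],[0.004,0,0,0,0,0],[0,0,-0.01,0,0,0],[0,0,-0.01,0,0,0],[0,0,-0.007,0,0,0],[0,0,0,0,0,0]]

```text
time_s: 20.0
ee_pos: [0.5111, -0.2609, 0.0351]
eef_rot: [1.066, 1.57, -0.537]
force: [-0.4, -0.0, 0.1]
grip_width: 0.0006
```

Call:
step_arm:
  motion:
    - [[0,0,-0.003,0,0,0],[0,0,-0.003,0,0,0],[0,0,-0.003,0,0,0],[0,0,-0.003,0,0,0],[0,0,-0.003,0,0,0],[0,0,0,0,0,0]]

```text
time_s: 20.75
ee_pos: [0.5113, -0.2469, 0.0344]
eef_rot: [0.228, 1.57, -1.376]
force: [-0.1, -3.8, -2.0]
grip_width: 0.0005
```

```bash
python3 - <<'E'
from h import *
save('wrist','wrist11'); o=get_obs(); plan([.51,-.289,.2],-.033); print(o['force'],bl(o['ee_pos']))
A=cv2.imread('pics/wrist11.png'); cv2.imwrite('pics/wrist11b.png',cv2.resize(A,None,fx=1.5,fy=1.5,interpolation=cv2.INTER_CUBIC))
E
```

```text
t 20.8 q6 -0.48 ee [ 0.5113 -0.2469  0.0344] shift(tool now) [-0.1655  0.0002  0.0423] turn [-0.05  0.05 -0.01] toolY [ 0.999 -0.034  0.   ] toolZ [-0.034 -0.999  0.001]
[-0.24493997 -6.23903499 -1.186357  ] [-0.0103 -0.1928  0.0344]
```

View pics/wrist11b.png

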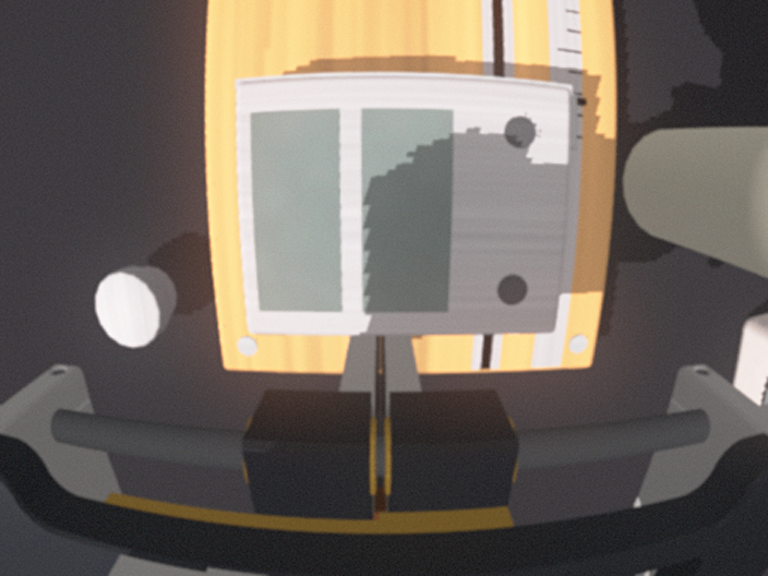

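Call:
step_arm:
  motion:
    - [[0,0,-0.003,0,0,0],[0,0,-0.006,0,0,0],[0,0,-0.008,0,0,0],[0,0,-0.008,0,0,0],[0,0,-0.008,0,0,0],[0,0,-0.008,0,0,0],[0,0,-0.008,0,0,0],[0,0,-0.008,0,0,0],[0,0,-0.006,0,0,0],[0,0,-0.004,0,0,0],[0,0,-0.002,0,0,0],[0,0,0,0,0,0]]

```text
time_s: 22.3
ee_pos: [0.5137, -0.1777, 0.0344]
eef_rot: [0.413, 1.57, -1.192]
force: [0.6, -4.8, -2.7]
grip_width: 0.0005
```

```bash
python3 - <<'E'
from h import *
save('wrist','wrist12'); o=get_obs(); plan([.51,-.289,.2],-.033); print(o['force'],bl(o['ee_pos']))
A=cv2.imread('pics/wrist12.png'); cv2.imwrite('pics/wrist12b.png',cv2.resize(A,None,fx=1.5,fy=1.5,interpolation=cv2.INTER_CUBIC))
E
```

```text
t 22.35 q6 -0.37 ee [ 0.5137 -0.1778  0.0344] shift(tool now) [-1.655e-01  1.000e-04  1.114e-01] turn [-0.04  0.03 -0.01] toolY [ 0.999 -0.034  0.   ] toolZ [-0.034 -0.999  0.001]
[ 0.07309988 -5.61645041 -2.03920831] [-0.0102 -0.1237  0.0344]
```

View pics/wrist12b.png

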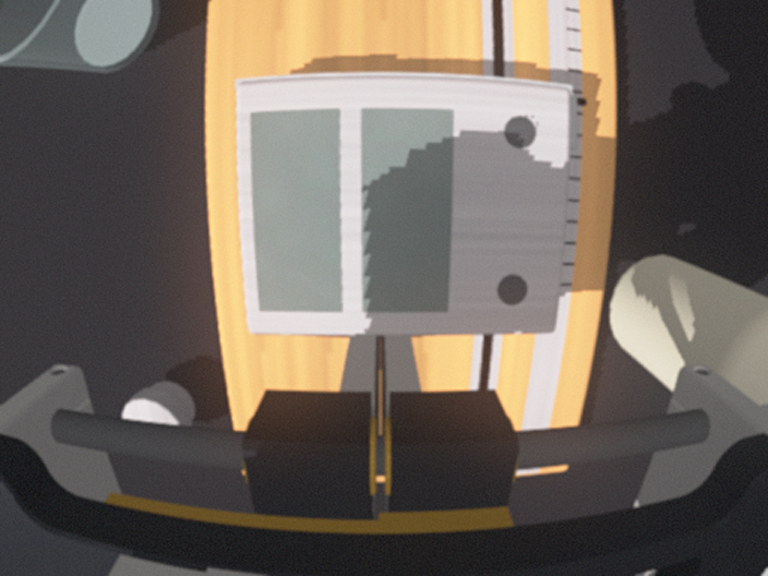

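Call:
step_arm:
  motion:
    - [[0,0,-0.003,0,0,0],[0,0,-0.006,0,0,0],[0,0,-0.008,0,0,0],[0,0,-0.008,0,0,0],[0,0,-0.008,0,0,0],[0,0,-0.006,0,0,0],[0,0,-0.004,0,0,0],[0,0,-0.002,0,0,0],[0,0,0,0,0,0]]

```text
time_s: 23.48
ee_pos: [0.5153, -0.1327, 0.0344]
eef_rot: [0.695, 1.57, -0.909]
force: [1.4, -3.6, -3.0]
grip_width: 0.0007
```

```bash
python3 - <<'E'
from h import *
save('wrist','wrist13'); o=get_obs(); plan([.51,-.289,.2],-.033); print(o['force'],bl(o['ee_pos']))
A=cv2.imread('pics/wrist13.png'); cv2.imwrite('pics/wrist13b.png',cv2.resize(A[0:110,340:440],None,fx=5,fy=5,interpolation=cv2.INTER_CUBIC))
E
```

```text
t 23.52 q6 -0.29 ee [ 0.5153 -0.1327  0.0344] shift(tool now) [-1.655e-01  1.000e-04  1.565e-01] turn [-0.04  0.02 -0.02] toolY [ 0.999 -0.034  0.   ] toolZ [-0.034 -0.999  0.   ]
[ 2.01822014 -4.00259808 -2.64084272] [-0.01   -0.0785  0.0344]
```

View pics/wrist13b.png

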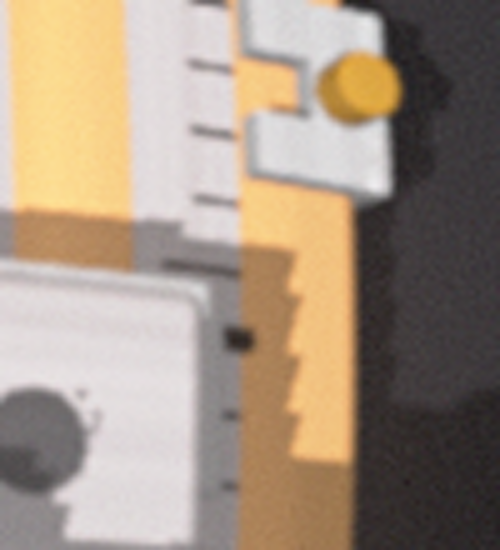

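```bash
cat >> h.py <<'E'
def loc(n,crop,f,uv,z): return bl(onz(n,(crop[0]+(uv[0]+.5)/f-.5,crop[1]+(uv[1]+.5)/f-.5),z))
E
python3 - <<'E'
from h import *
c=(340,0)
print('ptr',loc('wrist13',c,5,(242,340),.026))
for uv in [(243,55),(305,62),(247,112),(308,112)]: print(uv,loc('wrist13',c,5,uv,.027))
for uv in [(250,190),(390,200),(240,5)]: print('clip end',uv,loc('wrist13',c,5,uv,.027))
E
```

```text
ptr [0.0804 0.0284 0.026 ]
(243, 55) [0.0815 0.0692 0.027 ]
(305, 62) [0.0912 0.0699 0.027 ]
(247, 112) [0.0816 0.0607 0.027 ]
(308, 112) [0.0912 0.0624 0.027 ]
clip end (250, 190) [0.0816 0.0494 0.027 ]
clip end (390, 200) [0.1041 0.0516 0.027 ]
clip end (240, 5) [0.0816 0.0768 0.027 ]
```

Call:
step_arm:
  motion:
    - [[0,0,-0.003,0,0,0],[0,0,-0.005,0,0,0],[0,0,-0.005,0,0,0],[0,0,-0.004,0,0,0],[0,0,-0.003,0,0,0],[0,0,-0.002,0,0,0],[0,0,0,0,0,0]]

```text
time_s: 24.4
ee_pos: [0.516, -0.1107, 0.0344]
eef_rot: [0.821, 1.57, -0.783]
force: [2.2, -5.5, -3.4]
grip_width: -0.0001
```

Call:
step_arm:
  motion:
    - [[0,0,0.004,0,0,0],[0,0,0.006,0,0,0],[0,0,0,0,0,0],[0,0,0,0,0,0],[0,0,0,0,0,0],[0,0,0,0,0,0]]

```text
time_s: 25.15
ee_pos: [0.5155, -0.1204, 0.0344]
eef_rot: [-1.989, 1.571, 2.69]
force: [-0.3, -0.0, 0.6]
grip_width: 0.0007
```

```bash
python3 - <<'E'
from h import *
save('wrist','wrist14'); o=get_obs(); print(o['time_s'],o['force'],bl(o['ee_pos']))
A=cv2.imread('pics/wrist14.png'); cv2.imwrite('pics/wrist14b.png',cv2.resize(A[0:110,340:440],None,fx=5,fy=5,interpolation=cv2.INTER_CUBIC))
E
```

```text
25.2 [ 0.14868403  0.29224343 -0.63809544] [-0.0102 -0.0663  0.0344]
```

View pics/wrist14b.png

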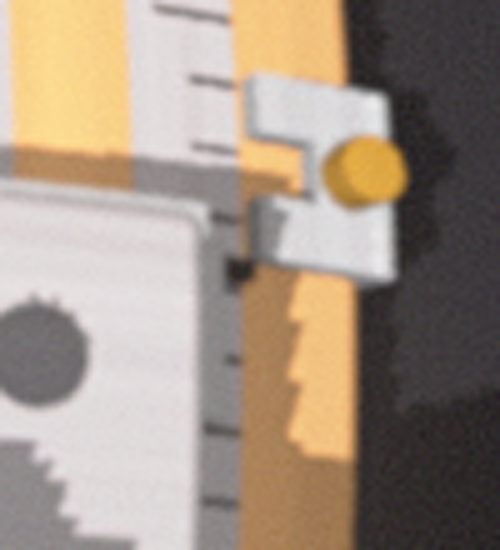

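```bash
python3 - <<'E'
from h import *
c=(340,0); n='wrist14'
print('ptr',loc(n,c,5,(242,270),.026))
for uv in [(250,135),(312,145),(252,202),(312,198)]: print(uv,loc(n,c,5,uv,.027))
for uv in [(250,78),(255,270)]: print('clip end',uv,loc(n,c,5,uv,.027))
E
```

```text
ptr [0.0804 0.0505 0.026 ]
(250, 135) [0.0818 0.0697 0.027 ]
(312, 145) [0.0914 0.0699 0.027 ]
(252, 202) [0.0817 0.0601 0.027 ]
(312, 198) [0.0911 0.0621 0.027 ]
clip end (250, 78) [0.0822 0.0782 0.027 ]
clip end (255, 270) [0.0819 0.0505 0.027 ]
```

Call:
step_arm:
  motion:
    - [[0,0,-0.004,0,0,0],[0,0,-0.003,0,0,0],[0,0,-0.002,0,0,0],[0,0,-0.002,0,0,0],[0,0,-0.002,0,0,0],[0,0,-0.002,0,0,0],[0,0,-0.002,0,0,0],[0,0,-0.001,0,0,0],[0,0,0,0,0,0],[0,0,0.003,0,0,0],[0,0,0.003,0,0,0],[0,0,0,0,0,0]]

```text
time_s: 26.7
ee_pos: [0.5159, -0.1086, 0.0344]
eef_rot: [-2.708, 1.571, 1.971]
force: [0.4, -0.0, 0.7]
grip_width: 0.0006
```

```bash
python3 - <<'E'
from h import *
save('wrist','wrist15'); o=get_obs(); print(o['time_s'],o['force'],bl(o['ee_pos']))
A=cv2.imread('pics/wrist15.png'); cv2.imwrite('pics/wrist15b.png',cv2.resize(A[10:80,360:430],None,fx=8,fy=8,interpolation=cv2.INTER_CUBIC))
E
```

```text
26.75 [-0.3871259   0.79182078  0.15595416] [-0.0101 -0.0544  0.0345]
```

View pics/wrist15b.png

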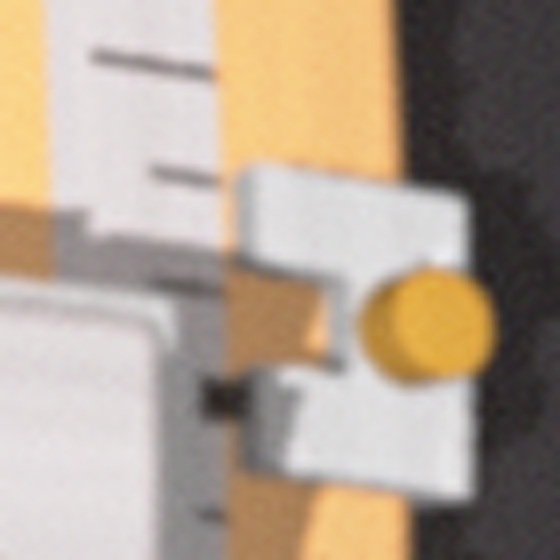

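```bash
python3 - <<'E'
from h import *
c=(360,10); n='wrist15'
print('ptr',loc(n,c,8,(228,400),.026),'edges',loc(n,c,8,(228,382),.027),loc(n,c,8,(228,418),.025))
for uv in [(245,262),(335,278),(248,368),(340,368)]: print(uv,loc(n,c,8,uv,.027))
for uv in [(243,168),(252,470),(470,195),(475,495)]: print('clip end',uv,loc(n,c,8,uv,.027))
E
```

```text
ptr [0.0804 0.058  0.026 ] edges [0.0799 0.0594 0.027 ] [0.0808 0.0566 0.025 ]
(245, 262) [0.0818 0.0702 0.027 ]
(335, 278) [0.0905 0.07   0.027 ]
(248, 368) [0.0818 0.0609 0.027 ]
(340, 368) [0.0908 0.0621 0.027 ]
clip end (243, 168) [0.0819 0.0786 0.027 ]
clip end (252, 470) [0.0821 0.0521 0.027 ]
clip end (470, 195) [0.1048 0.08   0.027 ]
clip end (475, 495) [0.1045 0.0527 0.027 ]
```

Call:
step_arm:
  motion:
    - [[0,0,-0.003,0,0,0],[0,0,-0.002,0,0,0],[0,0,-0.0015,0,0,0],[0,0,-0.001,0,0,0],[0,0,-0.001,0,0,0],[0,0,-0.001,0,0,0],[0,0,-0.001,0,0,0],[0,0,0,0,0,0],[0,0,0.003,0,0,0],[0,0,0.003,0,0,0],[0,0,0,0,0,0]]

```text
time_s: 28.12
ee_pos: [0.5161, -0.1041, 0.0344]
eef_rot: [-2.953, 1.571, 1.726]
force: [0.4, -0.6, 0.4]
grip_width: 0.0004
```

```bash
python3 - <<'E'
from h import *
save('wrist','wrist16'); o=get_obs(); print(o['time_s'],o['force'],bl(o['ee_pos']))
A=cv2.imread('pics/wrist16.png'); cv2.imwrite('pics/wrist16b.png',cv2.resize(A[15:85,360:430],None,fx=8,fy=8,interpolation=cv2.INTER_CUBIC))
E
```

```text
28.175 [ 0.03550745  0.24658855 -0.95415318] [-0.0102 -0.0499  0.0344]
```

View pics/wrist16b.png

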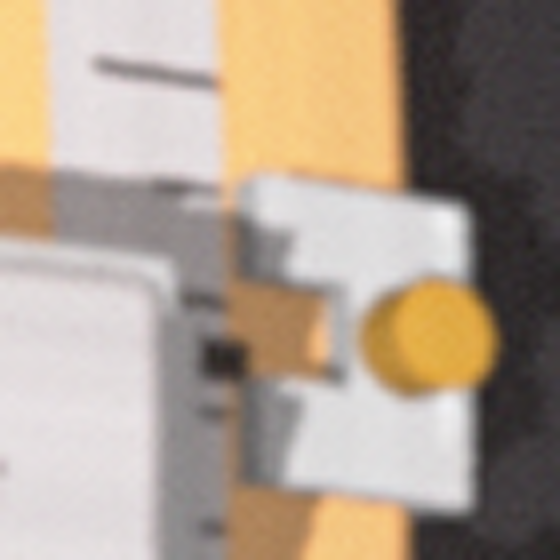

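```bash
python3 - <<'E'
from h import *
c=(360,15); n='wrist16'
print('ptr',loc(n,c,8,(230,358),.026),'edges',loc(n,c,8,(230,339),.027),loc(n,c,8,(230,378),.025))
for uv in [(245,280),(335,290),(248,378),(340,382)]: print(uv,loc(n,c,8,uv,.027))
for uv in [(248,178),(252,485),(470,205),(475,510)]: print('clip end',uv,loc(n,c,8,uv,.027))
E
```

```text
ptr [0.0806 0.0627 0.026 ] edges [0.0801 0.0642 0.027 ] [0.081  0.0612 0.025 ]
(245, 280) [0.0817 0.0695 0.027 ]
(335, 290) [0.0904 0.0699 0.027 ]
(248, 378) [0.0818 0.061  0.027 ]
(340, 382) [0.0907 0.0618 0.027 ]
clip end (248, 178) [0.0822 0.0787 0.027 ]
clip end (252, 485) [0.0821 0.0518 0.027 ]
clip end (470, 205) [0.1046 0.0799 0.027 ]
clip end (475, 510) [0.1046 0.0523 0.027 ]
```

Call:
step_arm:
  motion:
    - [[0,0,-0.003,0,0,0],[0,0,-0.002,0,0,0],[0,0,-0.001,0,0,0],[0,0,-0.0005,0,0,0],[0,0,-0.0005,0,0,0],[0,0,-0.0005,0,0,0],[0,0,-0.0005,0,0,0],[0,0,0,0,0,0],[0,0,0.003,0,0,0],[0,0,0.003,0,0,0],[0,0,0,0,0,0]]

```text
time_s: 29.55
ee_pos: [0.5162, -0.1021, 0.0345]
eef_rot: [2.92, 1.571, 1.315]
force: [0.5, 0.9, 0.7]
grip_width: 0.0008
```

```bash
python3 - <<'E'
from h import *
save('wrist','wrist17'); o=get_obs(); print(o['time_s'],o['force'],bl(o['ee_pos']))
A=cv2.imread('pics/wrist17.png'); cv2.imwrite('pics/wrist17b.png',cv2.resize(A[15:85,360:430],None,fx=8,fy=8,interpolation=cv2.INTER_CUBIC))
E
```

```text
29.6 [-0.07926293  0.08472148  0.20673353] [-0.0102 -0.0479  0.0344]
```

View pics/wrist17b.png

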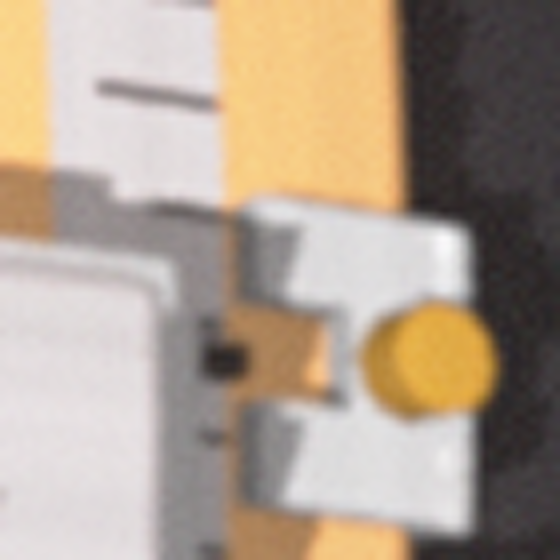

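Call:
step_arm:
  motion:
    - [[0,0,0.01,0,0,0],[0,0,0.02,0,0,0],[-0.03,0,0,0,0,0],[-0.05,0,0,0,0,0],[-0.05,0,0,0,0,0],[-0.03,0,0,0,0,0],[0,0,0,0,0,0]]

```text
time_s: 30.48
ee_pos: [0.5158, -0.1333, 0.1965]
eef_rot: [1.261, 1.567, -0.344]
force: [-0.0, -0.0, 0.0]
grip_width: 0.0009
```

Call:
step_arm:
  motion:
    - [[0,0,0,0,0,0],[0,0,-0.05,0,0,0],[0,0,-0.05,0,0,0],[0,0,0,0,0,0],[0,0,0,0,0,0]]

```text
time_s: 31.1
ee_pos: [0.5183, -0.0325, 0.1934]
eef_rot: [-1.536, 1.569, -3.14]
force: [0.5, -0.1, -0.7]
grip_width: 0.0
```

```bash
python3 - <<'E'
from h import *
save('wrist','wrist18');save('side','side18');o=get_obs(); print(o['time_s'],o['force'],bl(o['ee_pos']),o['joint_vel'])
A=cv2.imread('pics/wrist18.png'); cv2.imwrite('pics/wrist18b.png',cv2.resize(A,None,fx=1.5,fy=1.5,interpolation=cv2.INTER_CUBIC))
E
```

```text
31.2 [ 0.89520758 -1.03937663 -0.62773912] [-0.0102  0.0211  0.1938] [-0.00377564 -0.0056014  -0.00271801  0.0014635   0.00065645  0.00314954]
```

View pics/wrist18b.png

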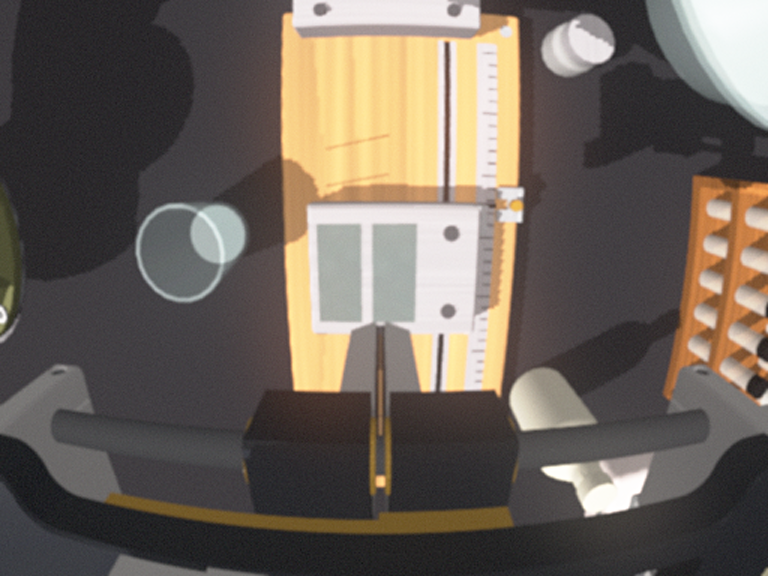

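View pics/side18.png

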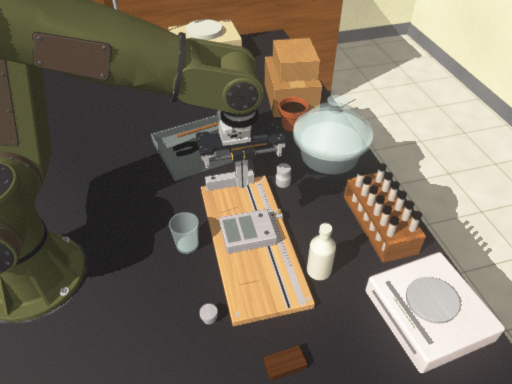

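```bash
python3 - <<'E'
from h import *
A=cv2.imread('pics/wrist18.png'); cv2.imwrite('pics/wrist18c.png',cv2.resize(A[115:160,310:360],None,fx=12,fy=12,interpolation=cv2.INTER_CUBIC))
print(loc('wrist17',(360,15),8,(230,360),.026),[loc('wrist17',(360,15),8,u,.027) for u in [(246,303),(246,402),(250,198),(252,508)]])
E
```

```text
[0.0806 0.0646 0.026 ] [array([0.0817, 0.0696, 0.027 ]), array([0.0816, 0.061 , 0.027 ]), array([0.0824, 0.079 , 0.027 ]), array([0.0822, 0.0519, 0.027 ])]
```

View pics/wrist18c.png

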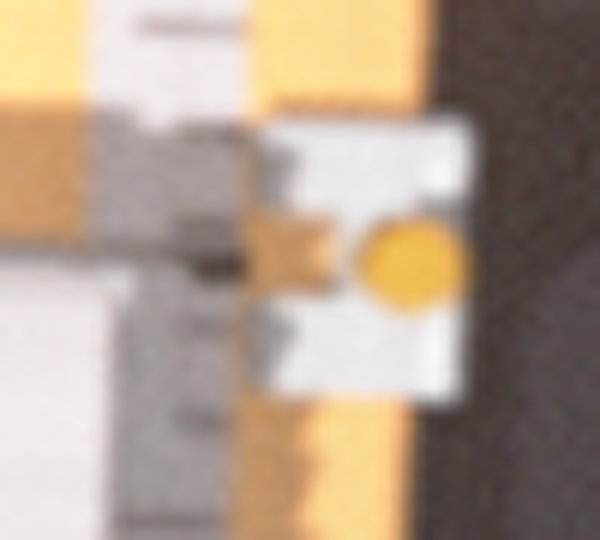

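```bash
python3 -c "
from station import ticket,get_obs
print(ticket.hand_in()); print(get_obs()['time_s'])"
```

```text
the job is handed in; nothing more can be done
None
the job is handed in; nothing more can be done
```

The job is handed in at about 31 s of the 72 s allowed. No verdict is reported, so what follows rests on my own camera checks.

**What I did**
- I laid the shears flat in the tray and stood the jar upright beside them.
- I pushed the stop to about 14 mm short of the marker and backed off for about 0.7 s.
- Three small taps of roughly 8, 4.5 and 2 mm finished the move, and I then lifted the arm clear.

**Last checks**
- **Pointer:** two wrist-camera views put it inside the notch, about 0.7 to 0.9 mm short of the centre. It never went past the centre.
- **Tray:** a wrist picture taken right after the jar was released showed the shears flat, the jar upright and the pencil in place. In the final side picture the arm hides most of the tray, so I did not see the jar there again.
- **Bystanders:** the bench bystanders look where they were at the start. This was judged by eye in the final pictures, not measured.

**Disagreements**
- My first height estimates from the top and side cameras came out 4 to 8 mm high, mainly the board corners, lid and screws; two mixes with the wrist view were off by more than that.
- The wrist view placed the board about 3 mm further along its length than the top view did. I therefore set the notch and pointer only relative to each other, in the same wrist picture.

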